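# Riddle chocolate bars from drops with a tipping skip

### The arm

A 6-joint arm with a two-finger parallel gripper is mounted at the origin on a cart in front of the work surface, level with it; the furniture and walls round the work are solid. World frame = base frame: x ahead of the robot, y to its left, z up, the work surface at z = 0. Lengths are in m, angles in rad, forces in N, time in s.
With the tool pointing down it reaches from about 0.3 to 0.775 m from the base axis. Payload 14.6 kg.
Tool frame: the origin (TCP) lies at the very end of the fingers, on their centre line; the grasp point (between the pads) lies 19 mm behind it; z points along the fingers, y is the line along which they close (so a half turn about z gives the same grasp; the last joint's range is limited). The gripper opens to 94 mm and grips with 3 to 60 N. Pads are 16 mm wide; open, the fingers measure 119 mm over their backs; the gripper's body (75 mm by 177 mm) begins 78 mm behind the grasp point.
Start: joints at [-1.374, 0.3, 1.521, -0, 1.321, -0.067], TCP at [0.143, -0.531, 0.205] pointing down, gripper open.
Joint ranges: [-3.03, 3.03], [-0.79, 2.21], [0.23, 2.52], [-1.04, 4.18], [0, 3.07], [-2.55, 2.55]. Speed limits (rad/s): [2.22, 2.22, 2.57, 3.14, 3.14, 3.14].

### API

Orientations are given as [roll, pitch, yaw] about the fixed x, y, z axes, in that order (R = Rz(yaw) Ry(pitch) Rx(roll)).
In Python, from station import ctrl, camera, camera_info, finder gives the robot as it stands.
- The arm moves only by the tool carry_out, never from a script. Its argument "motion" is a list of rows, each a list of 2 entries, a list of its own where there are three numbers: the shift along the tool's x, y, z as a fraction of full scale, then the turn about the tool's z as a fraction of full scale. A call has 1 to 12 rows; each row is the pose to reach, as a shift and turn from the pose commanded when the call began, along the tool's axes at that moment, turning the shorter way round; what a row does not reach only later rows make up. Full scale, the value 1, is 200 mm for a shift and 360 degrees for a turn. A row lasts 1/10 s, in which the tool goes at most 50 mm and 8.59 degrees, less where a joint would pass 70% of its speed; a pose out of reach is approached as far as the arm can. A call with a number of a shift or a turn outside -1 to 1 is refused whole. A call with a gripper value outside its range is refused whole. "hand" is the closure, from -1 (fully open) to 1 (shut), set as the call begins (left out, the last holds). The fingers move at their own pace and stop on an object; "force" is the grip in N (left out, the last holds). Time passes only in rows, so rows that repeat a pose let the fingers close. It gives the time, the measured TCP pose, the force, the opening and the grip force at its end, in the units of the state.
- ctrl.get_obs(): the state, without advancing time (a new reading comes with each control period).
- camera(name): name is "side" or "top" or "wrist"; returns (picture, depth): 400x640x3 uint8, blue, green, red; 400x640 float32, m along the optical axis (not along the pixel's ray), 0 where there is no reading.
- camera_info(name): a dict with "camera_matrix" (3x3 intrinsics, pixels), "origin" and "attitude" of the camera in the world. Camera axes: x right, y down, z forward; pixel columns grow to the right and rows downward; lengths in m; the calibration is good to about 2 mm. A picture is of the moment at which its call begins: read the wrist's pose just before it. camera_info takes no time and is no camera call; for the wrist camera it gives the pose at the moment of the call.
- ctrl.hand_in(): hands the job in; it is judged then, once.
Trained networks look in the newest picture that a camera, given by its name, has taken for a name from the list of things; names that differ only in an ending like _2 or _b are one class to them, and where a whole thing is asked for, a point or a joint stands for the part that bears it (a point fixed in the world has none). Each returns a list of dicts, best first, with "conf" (0 to 1); they miss things now and then, are a little off and sometimes report something else, mostly with a low value. They report only what shows in the picture. A call takes as long as a camera call.
- finder.boxes_of(camera, query): "location" ([column, row] in pixels, amid what is visible of it).
- finder.cut_out(camera, query): "mask" (400x640 bool, what is visible of it) and "location" ([column, row] in pixels, amid what is visible of it).
- finder.pinpoint(camera, query): "location" ([column, row] in pixels: a listed point, or the origin of a listed thing).
The state is a dict: "time_s": time; "qpos": joint angles; "joint_vel": joint speeds; "tau": joint torques, N m; "ee_pos": TCP position; "eef_rot": TCP orientation; "force": force on the tool from outside, world axes, zero at the start; "moment": the same for the moment, N m; "grip_width": finger opening in m; "grip_force": force on a finger pad.
Only numpy, scipy, OpenCV 4.12 (cv2) and the standard library are available. Lean on these libraries where they do the work, as an engineer would, in place of code of your own. Each camera call takes 0.05 s, during which the arm holds its last target. There are 200 camera calls.

### The job

Take the tipping skip by its handle bar and swing it right over so that everything in it goes onto the grate beside it, then ease it back fully upright without letting it fall back on its own. The small chocolate drops fall through the grate into its tray; pick the two chocolate bars that stay on top and lower them (do not drop them) into the white tub. Leave the tub standing where it is and the things around undisturbed.

Things in the scene. Friction and masses are not known exactly. Their poses are not given: they have to be found in the camera images.
- station: Steel screening station fixed on the table, 282 mm wide (its x), 400 mm long (y). Origin on the table straight below the middle of the skip's pivot axis; x along that axis, z up; the skip dumps towards -y, over a grate above a catch tray (both from y = -30 to -252 mm, x = +-121 mm). Tray floor at z = 6 mm, side rims at 110 mm, far end wall at 54 mm. Pivot uprights 157 mm high.
- stop_gap (a point): Point at the far end of the grate, midway in width (station x = 0, y = -252 mm, z = 99 mm). Here four upright tabs, 26 mm wide, tops at z = 99 mm, centred at x = +-18 and +-103 mm, stop the bars; between the tabs are gaps 59 mm wide, centred at x = +-60 mm, where a finger can go behind a bar.
- grate_mid (a point): Middle of the grate, 141 mm from the pivot axis towards station -y, z = 68 mm. The grate is six round rods, 8 mm thick, running along station y at x = +-22, +-66 and +-110 mm (36 mm gaps); their tops fall from z = 80 mm at the skip end to z = 60 mm at the far end.
- skip (a joint): Angle of the tipping skip (rad): 0 = upright at its stop, 1.6 = tipped over the grate at its stop. About 0.7 kg, top-heavy: below about 0.7 rad it falls back to 0 by itself (fast if let go), above that it falls over to 1.6. Up to about 4 N at the handle moves it. Open steel pan 240 mm wide, a middle partition making two lanes centred at station x = +-61 mm.
- skip_hinge (a point): Point on the skip's pivot axis midway between the uprights, 135 mm above the table. The axis is the station's x axis. With the skip upright its pan reaches from 101 mm behind the axis (station +y) to 48 mm in front of it (-y), its floor is 187 mm and its walls up to 250 mm above the table, its handle bar 285 mm: pass a hand above it, and come straight down onto the grate clear of it.
- skip_handle (a point): Middle of the skip's handle bar: round, 12 mm thick, 130 mm long, parallel to the pivot axis, on two prongs. With the skip upright it is 135 mm behind the pivot axis (station +y) and 150 mm above it; it keeps 202 mm from the axis and swings over the top towards station -y as the skip tips. Can be pinched from above at every angle; it turns between the fingers.
- bar_1: Chocolate bar, 105 mm long (its y), 31 mm wide (x), 24 mm high (z), 55 g. Origin at the centre of its underside. Starts in one lane of the skip, lying along the pivot axis; after dumping it lies across the grate bars, perhaps turned onto a flank.
- bar_2: Second chocolate bar, same as bar_1, in the other lane.
- tub: White open plastic tub with rounded corners, 0.5 kg, standing loose on the table. Rim 169 mm (its x) by 187 mm (its y), 88 mm high; walls lean outwards. Origin under it on the table; the inner floor is 2 mm up, centred at x = +5 mm, about 115 mm (x) by 140 mm (y).
- kiss_1: Small chocolate drop with a peak, 28 mm across, 27 mm high, origin at the centre of its flat base, 12 g. Starts in the skip; falls through the 36 mm gaps of the grate into the tray.
- kiss_2: Small chocolate drop with a peak, 28 mm across, 27 mm high, origin at the centre of its flat base, 12 g. Starts in the skip; falls through the 36 mm gaps of the grate into the tray. Same as kiss_1.
- kiss_3: Small chocolate drop with a peak, 28 mm across, 27 mm high, origin at the centre of its flat base, 12 g. Starts in the skip; falls through the 36 mm gaps of the grate into the tray. Same as kiss_1.
- kiss_4: Small chocolate drop with a peak, 28 mm across, 27 mm high, origin at the centre of its flat base, 12 g. Starts in the skip; falls through the 36 mm gaps of the grate into the tray. Same as kiss_1.
- cream_tin: Small cylindrical tin, 66 mm across, 82 mm high; a loose bystander, not to be moved. Origin at the centre of its underside.
- tape_roll: Roll of tape lying flat, 96 mm across, 25 mm high; a loose bystander, not to be moved. Origin at the centre of its underside.
- star_cutter: Star-shaped biscuit cutter, 58 mm across, 23 mm high; a loose bystander, not to be moved. Origin at the centre of its underside.

How it is judged:
By the outcome, as a careful person would: the job done as asked, in the order asked, and still so for the second after the job is handed in, with the robot touching nothing.
It also fails if it takes over 72 s, if anything falls off the work surface, if the arm or the gripper's body presses on something with over 40 N, if the wrist force passes 120 N, or if a joint passes its speed limit or range.

## Working session

There is one attempt and no reset: what is moved stays moved. The work goes in short steps, Python scripts to look and compute and a tool call to move; the robot and the scene stay as the last step left them, time stands still between calls to the robot, and variables do not carry over. Pictures are saved under pics/ and viewed, at most 10 in all, crops included, and the job is handed in when it is done.

Besides the shell and the picture viewer there is one more tool, called as name([rows], argument=value, ...), one row to a line, values as JSON. carry_out: Moves the arm, as the interface text tells. Its arguments: {"type":"object","properties":{"motion":{"type":"array","items":{"type":"array"}},"hand":{"type":"number"},"force":{"type":"number"}},"required":["motion"]}

```bash
mkdir -p pics; ls; cat > h.py <<'E'
import numpy as np, cv2
from station import ctrl, camera, camera_info, finder
from scipy.spatial.transform import Rotation as R
def att(ci):
    a=np.array(ci["attitude"],float)
    return a if a.shape==(3,3) else (R.from_euler('xyz',a).as_matrix() if a.size==3 else None)
def cloud(name,depth,ci=None):
    ci=ci or camera_info(name); K=np.array(ci["camera_matrix"])
    v,u=np.mgrid[:400,:640]
    P=np.stack([(u-K[0,2])/K[0,0]*depth,(v-K[1,2])/K[1,1]*depth,depth],-1)
    return P@att(ci).T+np.array(ci["origin"])
def proj(name,p,ci=None):
    ci=ci or camera_info(name); K=np.array(ci["camera_matrix"])
    c=(np.atleast_2d(p)-np.array(ci["origin"]))@att(ci); q=c@K.T
    return q[:,:2]/q[:,2:]
def ray(name,px,z,ci=None):
    ci=ci or camera_info(name); K=np.array(ci["camera_matrix"])
    d=att(ci)@np.linalg.solve(K,[px[0],px[1],1]); o=np.array(ci["origin"])
    return o+d*(z-o[2])/d[2]
E
python3 - <<'E'
from h import *
print(ctrl.get_obs())
for n in ("side","top"):
    im,d=camera(n); cv2.imwrite(f"pics/{n}0.png",im); np.save(f"{n}0.npy",d)
    print(n,camera_info(n))
    for q in ("skip_hinge","skip_handle","stop_gap","grate_mid","station","tub","bar_1","cream_tin","tape_roll","star_cutter"):
        r=finder.pinpoint(n,q); print(q,[(np.round(x["location"]),round(x["conf"],2)) for x in r[:3]])
print(ctrl.get_obs()["time_s"])
E
```

```text
pics
{'time_s': 0.0, 'qpos': array([-1.37362148e+00,  3.00459989e-01,  1.52158104e+00, -2.31919529e-06,
        1.32066915e+00, -6.65926016e-02]), 'joint_vel': array([-9.99666645e-04,  1.53051924e-03, -7.26856655e-05,  6.54909925e-04,
       -8.51630071e-04,  1.32755376e-03]), 'tau': array([-5.47925611e-04, -5.31816208e+01, -3.52740633e+01,  7.08180713e-02,
        2.44169187e-02, -1.19804149e-04]), 'ee_pos': array([ 0.14334625, -0.53072758,  0.20489243]), 'eef_rot': array([-3.14047745e+00, -7.21228973e-05,  2.63767986e-01]), 'force': array([-0.47224404,  0.38863022,  0.2456664 ]), 'moment': array([-0.01444718,  0.00258277,  0.00416572]), 'grip_force': 0.0, 'grip_width': 0.09402248428945047}
side {'camera_matrix': array([[370.85068097,   0.        , 322.11047601],
       [  0.        , 370.85068097, 205.10109534],
       [  0.        ,   0.        ,   1.        ]]), 'origin': array([-0.56493622, -0.33121044,  0.71149522]), 'attitude': array([-1.98828604,  0.01879902, -1.2859858 ])}
skip_hinge [(array([361., 240.]), 0.4)]
skip_handle []
stop_gap [(array([360., 241.]), 0.96)]
grate_mid
[... 249 characters left out ...]
5.]), 0.6)]
top {'camera_matrix': array([[363.37001676,   0.        , 321.20880194],
       [  0.        , 363.37001676, 204.66984877],
       [  0.        ,   0.        ,   1.        ]]), 'origin': array([0.4940172 , 0.02487618, 1.15355453]), 'attitude': array([-3.06217745, -0.0038875 , -1.56829458])}
skip_hinge []
skip_handle [(array([227., 209.]), 0.66)]
stop_gap [(array([373., 232.]), 0.55)]
grate_mid [(array([332., 226.]), 0.92)]
station [(array([291., 221.]), 0.7)]
tub [(array([442., 241.]), 0.93)]
bar_1 [(array([262., 194.]), 0.97), (array([258., 234.]), 0.58)]
cream_tin [(array([201., 186.]), 0.68)]
tape_roll [(array([208., 249.]), 0.72)]
star_cutter [(array([407., 177.]), 0.61)]
1.1
```

View both.

View pics/top0.png

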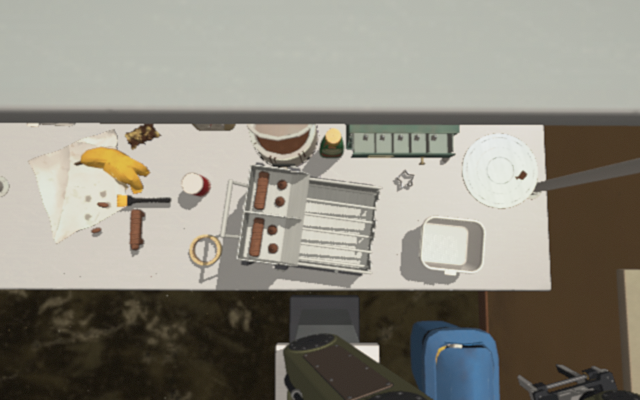

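View pics/side0.png

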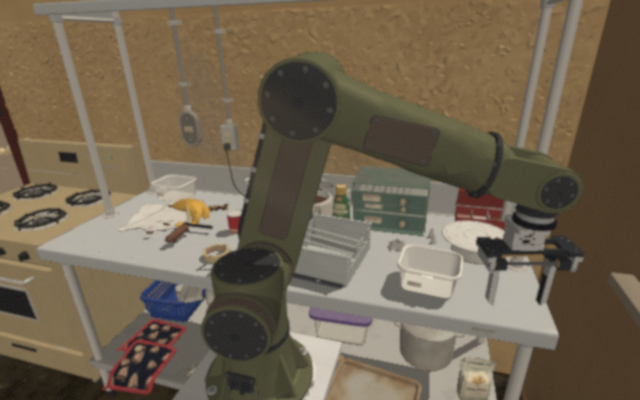

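```bash
python3 - <<'E'
from h import *
L={"skip_handle":(227,209,.285),"stop_gap":(373,232,.099),"grate_mid":(332,226,.068),"station":(291,221,0),"tub":(442,241,0)}
for k,(u,v,z) in L.items(): print(k,ray("top",(u,v),z).round(4))
for k,(u,v,z) in {"stop_gap":(360,241,.099),"grate_mid":(326,240,.068),"tub":(428,286,0)}.items(): print("side",k,ray("side",(u,v),z).round(4))
d=np.load("top0.npy"); P=cloud("top",d); 
S=cloud("side",np.load("side0.npy"))
# height map print of handle points
m=(P[...,2]>.275)&(P[...,2]<.30)&(d>0)
v,u=np.nonzero(m); print(len(u)); 
m&=(P[...,0]>.2)&(np.abs(P[...,1]-.3)<.15)
q=P[m]; print(len(q),q.min(0),q.max(0),q.mean(0)); 
if len(q)>5: print(np.linalg.svd(q[:,:2]-q[:,:2].mean(0))[2])
E
```

```text
skip_handle [0.5521 0.2471 0.285 ]
stop_gap [ 0.499  -0.1292  0.099 ]
grate_mid [ 0.5167 -0.0115  0.068 ]
station [0.5336 0.1163 0.    ]
tub [ 0.4716 -0.3618  0.    ]
side stop_gap [ 0.5046 -0.1376  0.099 ]
side grate_mid [ 0.5359 -0.0106  0.068 ]
side tub [ 0.4489 -0.3675  0.    ]
747
319 [0.4853578  0.22915718 0.27503373] [0.6245959  0.26235601 0.2938046 ] [0.55411946 0.24723985 0.28850978]
[[-0.99152211  0.1299381 ]
 [-0.1299381  -0.99152211]]
```

```bash
python3 - <<'E'
from h import *
for n in("top","side"):
    d=np.load(n+"0.npy");P=cloud(n,d).reshape(-1,3);P=P[d.ravel()>0]
    def rect(lo,hi,box):
        m=(P[:,2]>lo)&(P[:,2]<hi)&(P[:,0]>box[0])&(P[:,0]<box[1])&(P[:,1]>box[2])&(P[:,1]<box[3])
        q=P[m]; 
        if len(q)<10: print("few",len(q));return
        r=cv2.minAreaRect((q[:,:2]*1000).astype(np.float32)); print(n,lo,hi,len(q),np.round(r[0],1),np.round(r[1],1),round(r[2],2), q.mean(0).round(4))
    rect(.100,.118,(.3,.72,-.2,.2)); rect(.235,.26,(.35,.75,0,.22)); rect(.085,.105,(.3,.72,-.16,-.09)); rect(.279,.30,(.4,.65,.2,.3)); rect(.075,.095,(.3,.62,-.5,-.25))
E
```

```text
top 0.1 0.118 514 [553.3  24.2] [340.9 321.3] 85.75 [ 0.5535 -0.0016  0.1084]
top 0.235 0.26 440 [542.9 154.5] [146.  240.1] 83.08 [0.5658 0.1786 0.2465]
top 0.085 0.105 67 [ 516.  -134.1] [241.   57.2] 6.64 [ 0.5194 -0.1333  0.0956]
top 0.279 0.3 311 [554.7 246.7] [ 16.5 140.7] 82.76 [0.5533 0.2476 0.2888]
top 0.075 0.095 988 [ 510.4 -377.6] [199.4 272.9] 74.36 [ 0.4997 -0.3985  0.0832]
side 0.1 0.118 282 [547.6 -17.3] [253.9 314.8] 83.1 [ 0.5223 -0.0445  0.1055]
few 0
side 0.085 0.105 179 [ 509.  -122.1] [259.   62.2] 0.43 [ 0.5181 -0.12    0.0941]
side 0.279 0.3 22 [495.4 253.3] [32.8 12. ] 2.13 [0.4927 0.2522 0.2858]
side 0.075 0.095 745 [ 507.5 -379.2] [196.4 272.9] 74.72 [ 0.4803 -0.3847  0.082 ]
```

carry_out([
  [[0.75,-0.8,-0.83],0.0617],
  [[0.75,-0.8,-0.83],0.0617],
  [[0.75,-0.8,-0.83],0.0617],
  [[0.75,-0.8,-0.83],0.0617],
  [[0.75,-0.8,-0.83],0.0617],
  [[0.75,-0.8,-0.83],0.0617],
  [[0.75,-0.8,-0.83],0.0617],
], hand=-0.1)

```text
time_s: 1.8
ee_pos: [0.2476, -0.3363, 0.3739]
eef_rot: [3.138, -0.003, -0.121]
force: [0.1, -1.0, -0.4]
grip_width: 0.0521
grip_force: 0.0
```

carry_out([
  [[0.5,-1,0],0],
  [[0.5,-1,0],0],
  [[0.5,-1,0],0],
  [[0.5,-1,0],0],
  [[0.5,-1,0],0],
])

```text
time_s: 2.3
ee_pos: [0.3715, -0.1494, 0.3704]
eef_rot: [-3.141, 0.001, -0.122]
force: [0.3, -0.7, -0.8]
grip_width: 0.0516
grip_force: 0.0
```

carry_out([
  [[0.5,-1,0],0],
  [[0.5,-1,0],0],
  [[0.5,-1,0],0],
  [[0.5,-1,0],0],
  [[0.5,-1,0],0],
])

```text
time_s: 2.8
ee_pos: [0.4959, 0.037, 0.3695]
eef_rot: [3.141, 0.003, -0.122]
force: [-0.1, -0.5, 0.1]
grip_width: 0.0518
grip_force: 0.0
```

carry_out([
  [[0.16,-1,0],0],
  [[0.16,-1,0],0],
  [[0.16,-1,0],0],
  [[0.16,-1,0],0],
  [[0.16,-1,0],0],
  [[0.16,-1,0],0],
  [[0.16,-1,0],0],
])

```text
time_s: 3.5
ee_pos: [0.5512, 0.228, 0.3709]
eef_rot: [3.141, 0.001, -0.125]
force: [-1.1, -1.3, -0.3]
grip_width: 0.0522
grip_force: 0.0
```

```bash
python3 - <<'E'
from h import *
o=ctrl.get_obs();ci=camera_info("wrist");im,d=camera("wrist");cv2.imwrite("pics/w1.png",im)
print(o["ee_pos"],o["eef_rot"],ci["origin"],ci["attitude"])
P=cloud("wrist",d,ci); m=(d>0)&(P[...,2]>.272)&(P[...,2]<.31)&(abs(P[...,0]-.555)<.1)&(abs(P[...,1]-.247)<.04)
q=P[m]; 
if len(q)>5:
    r=cv2.minAreaRect((q[:,:2]*1000).astype(np.float32));print(len(q),r,np.percentile(q[:,2],[5,50,95]))
r=finder.pinpoint("wrist","skip_handle");print([(x["location"],x["conf"],ray("wrist",x["location"],.285,ci)) for x in r])
E
```

```text
[0.55116711 0.22796411 0.37086945] [ 3.14104864e+00  5.96244320e-04 -1.25015371e-01] [0.633193   0.21650768 0.55025612] [ 2.85486209e+00 -7.64007877e-04 -1.69496960e+00]
1820 ((552.8208618164062, 243.4561767578125), (19.972349166870117, 140.95980834960938), 82.5023193359375) [0.27952771 0.29014424 0.29191356]
[([401.3, 115.4], 0.17, array([0.62432919, 0.14558946, 0.285     ]))]
```

carry_out([
  [[0,-0.085,0],0],
  [[0,-0.085,0.2],0],
  [[0,-0.085,0.4],0],
  [[0,-0.085,0.5],0],
  [[0,-0.085,0.5],0],
])

```text
time_s: 4.1
ee_pos: [0.5522, 0.2462, 0.2688]
eef_rot: [3.14, 0.004, -0.124]
force: [-1.3, 0.1, 0.4]
grip_width: 0.0517
grip_force: 0.0
```

carry_out([
  [[0,0,0],0],
  [[0,0,0],0],
  [[0,0,0],0],
  [[0,0,0],0],
  [[0,0,0],0],
  [[0,0,0],0],
  [[0,0,0],0],
], hand=1, force=25)

```text
time_s: 4.8
ee_pos: [0.5532, 0.2473, 0.2725]
eef_rot: [-3.139, -0.002, -0.123]
force: [0.1, 7.0, 3.7]
grip_width: 0.0113
grip_force: 25.0
```

```bash
python3 - <<'E'
import numpy as np
a0=np.arctan2(150,135);f=lambda p:np.array([-201.8*np.cos(a0+p),-201.8*np.sin(a0+p)])/200
for k in range(4):
    b=k*.4
    print([[round(float(x),3) for x in f(b+.4*i/10)-f(b)] for i in range(1,11)])
E
```

```text
[[0.031, -0.026], [0.062, -0.052], [0.095, -0.075], [0.128, -0.098], [0.162, -0.119], [0.198, -0.139], [0.234, -0.157], [0.27, -0.174], [0.307, -0.19], [0.345, -0.204]]
[[0.038, -0.012], [0.077, -0.023], [0.117, -0.033], [0.156, -0.04], [0.196, -0.046], [0.236, -0.051], [0.276, -0.054], [0.317, -0.055], [0.357, -0.055], [0.397, -0.053]]
[[0.04, 0.004], [0.08, 0.009], [0.12, 0.015], [0.16, 0.024], [0.199, 0.034], [0.237, 0.045], [0.276, 0.058], [0.313, 0.072], [0.35, 0.088], [0.387, 0.106]]
[[0.036, 0.019], [0.071, 0.039], [0.105, 0.061], [0.138, 0.084], [0.17, 0.108], [0.201, 0.134], [0.231, 0.161], [0.26, 0.189], [0.288, 0.218], [0.315, 0.248]]
```

carry_out([
  [[0,0.031,-0.026],0],
  [[0,0.062,-0.052],0],
  [[0,0.095,-0.075],0],
  [[0,0.128,-0.098],0],
  [[0,0.162,-0.119],0],
  [[0,0.198,-0.139],0],
  [[0,0.234,-0.157],0],
  [[0,0.27,-0.174],0],
  [[0,0.307,-0.19],0],
  [[0,0.345,-0.204],0],
])

```text
time_s: 5.8
ee_pos: [0.5444, 0.1775, 0.3128]
eef_rot: [-3.141, -0.0, -0.124]
force: [-1.0, 4.2, 4.2]
grip_width: 0.0112
grip_force: 25.0
```

carry_out([
  [[0,0.038,-0.012],0],
  [[0,0.077,-0.023],0],
  [[0,0.117,-0.033],0],
  [[0,0.156,-0.04],0],
  [[0,0.196,-0.046],0],
  [[0,0.236,-0.051],0],
  [[0,0.276,-0.054],0],
  [[0,0.317,-0.055],0],
  [[0,0.357,-0.055],0],
  [[0,0.397,-0.053],0],
])

```text
time_s: 6.8
ee_pos: [0.5345, 0.0982, 0.3227]
eef_rot: [3.141, 0.0, -0.124]
force: [-2.8, 1.0, 2.0]
grip_width: 0.0111
grip_force: 25.0
```

carry_out([
  [[0,0.04,0.004],0],
  [[0,0.08,0.009],0],
  [[0,0.12,0.015],0],
  [[0,0.16,0.024],0],
  [[0,0.199,0.034],0],
  [[0,0.237,0.045],0],
  [[0,0.276,0.058],0],
  [[0,0.313,0.072],0],
  [[0,0.35,0.088],0],
  [[0,0.387,0.106],0],
])

```text
time_s: 7.8
ee_pos: [0.525, 0.0215, 0.3014]
eef_rot: [-3.142, -0.0, -0.124]
force: [-1.4, -0.4, 0.1]
grip_width: 0.0113
grip_force: 25.0
```

Forces are low. I'll go to the stop and hold there briefly.

carry_out([
  [[0,0.036,0.019],0],
  [[0,0.071,0.039],0],
  [[0,0.105,0.061],0],
  [[0,0.138,0.084],0],
  [[0,0.17,0.108],0],
  [[0,0.201,0.134],0],
  [[0,0.231,0.161],0],
  [[0,0.26,0.189],0],
  [[0,0.288,0.218],0],
  [[0,0.315,0.248],0],
  [[0,0.315,0.248],0],
  [[0,0.315,0.248],0],
])

```text
time_s: 9.0
ee_pos: [0.518, -0.0386, 0.2529]
eef_rot: [-3.138, -0.003, -0.123]
force: [0.0, 15.3, 7.4]
grip_width: 0.0112
grip_force: 25.0
```

carry_out([
  [[0,0,0],0],
  [[0,0,0],0],
  [[0,0,0],0],
  [[0,0,0],0],
])

```text
time_s: 9.4
ee_pos: [0.518, -0.0386, 0.2529]
eef_rot: [-3.138, -0.003, -0.122]
force: [0.2, 13.5, 7.2]
grip_width: 0.0112
grip_force: 25.0
```

```bash
python3 - <<'E'
from h import *
a,_=camera("top"); b,_=camera("side"); c,_=camera("wrist")
f=lambda i,r:cv2.resize(i[r[0]:r[1],r[2]:r[3]],(400,300))
cv2.imwrite("pics/t2.png",np.vstack([np.hstack([f(a,(130,310,200,440)),f(b,(180,330,230,430))]),np.hstack([f(c,(0,400,0,640)),f(a,(0,400,0,640))])]))
for n in("top","side","wrist"):
  for q in("bar_1","kiss_1"): print(n,q,[(np.round(x["location"]),round(x["conf"],2)) for x in finder.boxes_of(n,q)])
E
```

```text
top bar_1 [(array([357., 198.]), 0.59), (array([353., 251.]), 0.5)]
top kiss_1 []
side bar_1 [(array([340., 250.]), 0.64), (array([352., 236.]), 0.54)]
side kiss_1 [(array([310., 214.]), 0.21)]
wrist bar_1 [(array([354., 219.]), 0.77), (array([361., 132.]), 0.57)]
wrist kiss_1 [(array([326., 112.]), 0.81), (array([309., 217.]), 0.65)]
```

View pics/t2.png

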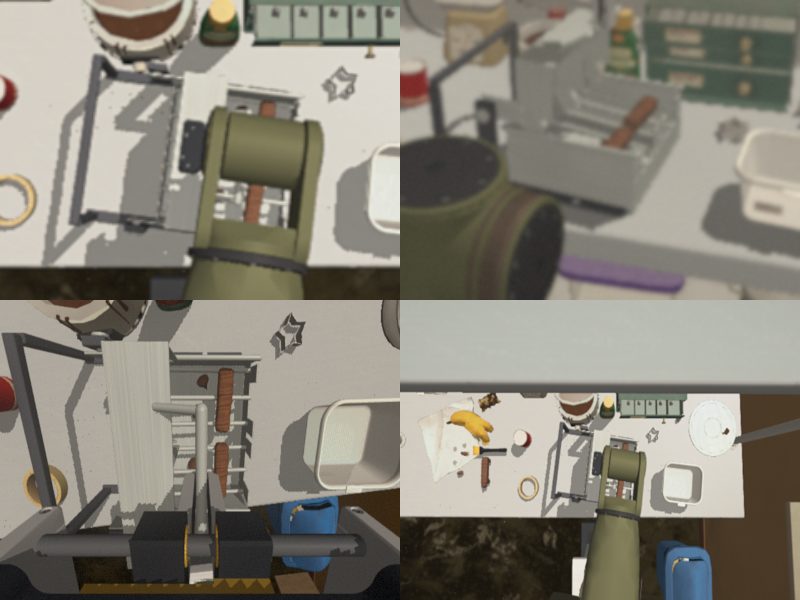

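```bash
python3 - <<'E'
import numpy as np
a0=np.arctan2(150,135);f=lambda p:np.array([-201.8*np.cos(a0+p),-201.8*np.sin(a0+p)])/200
for k in range(4):
    b=1.6-k*.4
    print([[round(float(x),3) for x in f(b-.4*i/10)-f(b)] for i in range(1,11)])
E
```

```text
[[-0.027, -0.03], [-0.055, -0.059], [-0.084, -0.087], [-0.114, -0.114], [-0.145, -0.14], [-0.177, -0.164], [-0.21, -0.187], [-0.244, -0.209], [-0.279, -0.229], [-0.315, -0.248]]
[[-0.036, -0.017], [-0.073, -0.033], [-0.111, -0.048], [-0.149, -0.061], [-0.188, -0.072], [-0.227, -0.082], [-0.267, -0.09], [-0.306, -0.097], [-0.346, -0.102], [-0.387, -0.106]]
[[-0.04, -0.002], [-0.081, -0.002], [-0.121, -0.001], [-0.161, 0.002], [-0.201, 0.007], [-0.241, 0.013], [-0.281, 0.02], [-0.32, 0.03], [-0.359, 0.041], [-0.397, 0.053]]
[[-0.038, 0.014], [-0.075, 0.029], [-0.112, 0.046], [-0.148, 0.065], [-0.183, 0.084], [-0.217, 0.106], [-0.251, 0.128], [-0.283, 0.152], [-0.315, 0.177], [-0.345, 0.204]]
```

carry_out([
  [[0,-0.027,-0.03],0],
  [[0,-0.055,-0.059],0],
  [[0,-0.084,-0.087],0],
  [[0,-0.114,-0.114],0],
  [[0,-0.145,-0.14],0],
  [[0,-0.177,-0.164],0],
  [[0,-0.21,-0.187],0],
  [[0,-0.244,-0.209],0],
  [[0,-0.279,-0.229],0],
  [[0,-0.315,-0.248],0],
])

```text
time_s: 10.85
ee_pos: [0.5255, 0.0215, 0.3032]
eef_rot: [3.14, -0.003, -0.125]
force: [2.1, -6.6, 5.8]
grip_width: 0.0113
grip_force: 25.0
```

carry_out([
  [[0,-0.036,-0.017],0],
  [[0,-0.073,-0.033],0],
  [[0,-0.111,-0.048],0],
  [[0,-0.149,-0.061],0],
  [[0,-0.188,-0.072],0],
  [[0,-0.227,-0.082],0],
  [[0,-0.267,-0.09],0],
  [[0,-0.306,-0.097],0],
  [[0,-0.346,-0.102],0],
  [[0,-0.387,-0.106],0],
])

```text
time_s: 11.85
ee_pos: [0.535, 0.0991, 0.3237]
eef_rot: [3.141, -0.002, -0.124]
force: [4.9, -2.7, 0.6]
grip_width: 0.0109
grip_force: 25.0
```

carry_out([
  [[0,-0.04,-0.002],0],
  [[0,-0.081,-0.002],0],
  [[0,-0.121,-0.001],0],
  [[0,-0.161,0.002],0],
  [[0,-0.201,0.007],0],
  [[0,-0.241,0.013],0],
  [[0,-0.281,0.02],0],
  [[0,-0.32,0.03],0],
  [[0,-0.359,0.041],0],
  [[0,-0.397,0.053],0],
])

```text
time_s: 12.85
ee_pos: [0.5446, 0.1783, 0.312]
eef_rot: [3.142, -0.0, -0.124]
force: [4.3, -0.5, 1.8]
grip_width: 0.0114
grip_force: 25.0
```

```bash
python3 - <<'E'
from h import *
for n in("top","wrist"):
  camera(n)
  for q in("kiss_1","bar_1"): print(n,q,[(np.round(x["location"]),round(x["conf"],2)) for x in finder.boxes_of(n,q)])
a,_=camera("top"); c,_=camera("wrist")
f=lambda i,r:cv2.resize(i[r[0]:r[1],r[2]:r[3]],(400,300))
cv2.imwrite("pics/t3.png",np.hstack([f(a,(130,310,200,440)),f(c,(0,400,0,640))]))
E
```

```text
top kiss_1 [(array([316., 223.]), 0.68), (array([338., 216.]), 0.56), (array([194., 177.]), 0.47)]
top bar_1 [(array([353., 247.]), 0.77), (array([356., 209.]), 0.7)]
wrist kiss_1 [(array([464., 109.]), 0.69), (array([474., 219.]), 0.46)]
wrist bar_1 [(array([506., 131.]), 0.64), (array([489., 214.]), 0.63)]
```

View pics/t3.png

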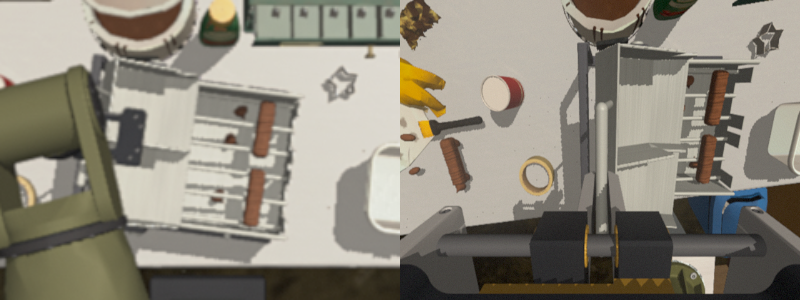

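carry_out([
  [[0,-0.038,0.014],0],
  [[0,-0.075,0.029],0],
  [[0,-0.112,0.046],0],
  [[0,-0.148,0.065],0],
  [[0,-0.183,0.084],0],
  [[0,-0.217,0.106],0],
  [[0,-0.251,0.128],0],
  [[0,-0.283,0.152],0],
  [[0,-0.315,0.177],0],
  [[0,-0.345,0.204],0],
  [[0,-0.355,0.214],0],
  [[0,-0.355,0.214],0],
])

```text
time_s: 14.45
ee_pos: [0.5531, 0.2482, 0.2696]
eef_rot: [3.141, -0.0, -0.124]
force: [0.3, -1.3, 3.1]
grip_width: 0.0115
grip_force: 25.0
```

carry_out([
  [[0,-0.01,0.01],0],
  [[0,-0.02,0.02],0],
  [[0,-0.02,0.02],0],
])

```text
time_s: 14.75
ee_pos: [0.554, 0.2484, 0.2689]
eef_rot: [3.136, -0.003, -0.127]
force: [-12.0, -30.6, 28.4]
grip_width: 0.0114
grip_force: 25.0
```

carry_out([
  [[0,0.015,-0.015],0],
  [[0,0.02,-0.02],0],
])

```text
time_s: 14.95
ee_pos: [0.5537, 0.2476, 0.2697]
eef_rot: [-3.141, -0.001, -0.125]
force: [6.7, -0.1, -1.4]
grip_width: 0.0113
grip_force: 25.0
```

carry_out([
  [[0,0,0],0],
  [[0,0,0],0],
  [[0,0,0],0],
  [[0,0,0],0],
], hand=-0.1)

```text
time_s: 15.35
ee_pos: [0.5531, 0.2484, 0.2693]
eef_rot: [3.142, 0.0, -0.124]
force: [0.3, 0.1, -0.3]
grip_width: 0.0394
grip_force: 0.0
```

carry_out([
  [[0,0,-0.15],0],
  [[0,0,-0.35],0],
  [[0,0.2,-0.5],0],
  [[0,0.45,-0.5],0],
  [[0,0.7,-0.5],0],
  [[0,0.9,-0.5],0],
  [[0,0.9,-0.5],0],
  [[0,0.9,-0.5],0],
])

```text
time_s: 16.15
ee_pos: [0.531, 0.0693, 0.3696]
eef_rot: [-3.141, -0.0, -0.125]
force: [-0.5, 0.7, -0.1]
grip_width: 0.052
grip_force: 0.0
```

```bash
python3 - <<'E'
from h import *
o=ctrl.get_obs();print(o["time_s"],o["ee_pos"],o["eef_rot"])
def rep(n):
    ci=camera_info(n);im,d=camera(n);P=cloud(n,d,ci)
    for q in("bar_1",):
        for x in finder.cut_out(n,q):
            m=x["mask"]&(d>0); p=P[m]
            if len(p)<30: continue
            zt=np.percentile(p[:,2],95); t=p[p[:,2]>zt-.012]
            r=cv2.minAreaRect((t[:,:2]*1000).astype(np.float32)); print(n,q,round(x["conf"],2),np.round(x["location"]),len(t),np.round(r[0],1),np.round(r[1],1),round(r[2],1),np.percentile(p[:,2],[5,50,95]).round(4))
    print(n,[(np.round(x["location"]),round(x["conf"],2),P[int(x["location"][1]),int(x["location"][0])].round(3)) for x in finder.boxes_of(n,"kiss_1")])
    q=P[(d>0)&(P[...,2]>.279)&(P[...,2]<.3)&(abs(P[...,0]-.555)<.1)&(abs(P[...,1]-.247)<.04)]
    if len(q)>20: print("handle",q.mean(0),np.percentile(q[:,2],95))
    return im
w=rep("wrist");t=rep("top")
cv2.imwrite("pics/w4.png",w);cv2.imwrite("pics/t4.png",cv2.resize(t[130:310,200:520],(800,450)))
E
```

```text
16.15 [0.53095127 0.06926487 0.36964809] [-3.14130028e+00 -2.61303843e-04 -1.25259956e-01]
wrist bar_1 0.98 [418. 130.] 1167 [572.6 -90. ] [ 29.5 101.3] 79.5 [0.0696 0.0863 0.0889]
wrist bar_1 0.75 [408. 201.] 944 [451.7 -72. ] [ 29.6 100. ] 81.5 [0.0693 0.0867 0.0891]
wrist [(array([384., 110.]), 0.72, array([ 0.609, -0.051,  0.03 ])), (array([366., 195.]), 0.59, array([ 0.457, -0.009,  0.017])), (array([372., 141.]), 0.48, array([ 0.559, -0.028,  0.02 ]))]
handle [0.55910732 0.2437151  0.28889662] 0.291766825183898
top bar_1 0.81 [355. 206.] 322 [573.2 -89.1] [ 28.7 101.4] 80.3 [0.007  0.0851 0.0891]
top bar_1 0.63 [354. 246.] 332 [451.7 -70.5] [29.5 99.7] 81.4 [0.0087 0.0858 0.0898]
top [(array([197., 184.]), 0.67, array([0.644, 0.395, 0.076])), (array([342., 195.]), 0.54, array([ 0.619, -0.045,  0.015]))]
handle [0.55359263 0.24762789 0.28902546] 0.29227416157397695
```

View pics/w4.png

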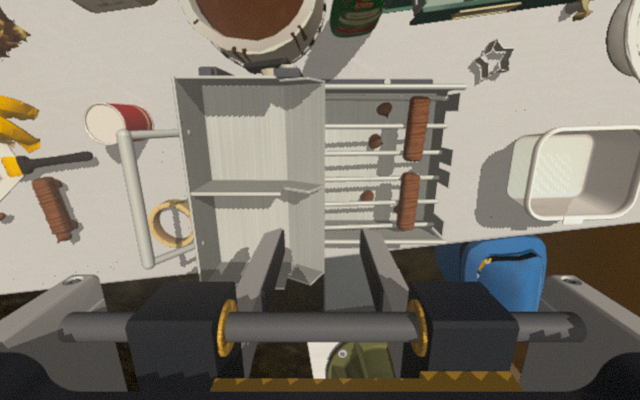

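carry_out([
  [[0.222,0.757,0],0.008],
  [[0.222,0.757,0],0.008],
  [[0.222,0.757,0],0.008],
  [[0.222,0.757,0.2],0.008],
  [[0.222,0.757,0.45],0.008],
  [[0.222,0.757,0.7],0.008],
  [[0.222,0.757,0.85],0.008],
  [[0.222,0.757,0.85],0.008],
  [[0.222,0.757,0.85],0.008],
], hand=-0.3)

```text
time_s: 17.35
ee_pos: [0.5569, -0.0859, 0.2007]
eef_rot: [3.142, -0.001, -0.174]
force: [0.2, 0.0, 0.7]
grip_width: 0.0612
grip_force: 0.0
```

```bash
python3 - <<'E'
from h import *
o=ctrl.get_obs();print(o["time_s"],o["ee_pos"],o["eef_rot"])
for n in ["wrist","top"]:
    ci=camera_info(n);im,d=camera(n);P=cloud(n,d,ci); cv2.imwrite(f"pics/{n}5.png",im)
    for q in ("bar_1","kiss_1","tub"):
        for x in finder.cut_out(n,q):
            m=x["mask"]&(d>0); p=P[m]
            if len(p)<30: continue
            zt=np.percentile(p[:,2],95); t=p[p[:,2]>zt-.012]
            r=cv2.minAreaRect((t[:,:2]*1000).astype(np.float32)); print(n,q,round(x["conf"],2),np.round(x["location"]),len(t),np.round(r[0],1),np.round(r[1],1),round(r[2],1),np.percentile(p[:,2],[5,50,95]).round(4))
E
```

```text
17.35 [ 0.55686915 -0.08589277  0.20069132] [ 3.14157493e+00 -8.24385971e-04 -1.73612300e-01]
wrist bar_1 0.73 [326. 276.] 1686 [454.6 -72.9] [29.6 95.6] 81.1 [0.0762 0.0868 0.0889]
wrist bar_1 0.56 [326. 179.] 2401 [572.9 -90.6] [ 29.3 101.7] 79.7 [0.0798 0.0866 0.0886]
wrist kiss_1 0.81 [289. 150.] 229 [607.9 -54.4] [17.4 25.6] 22.7 [0.014  0.0252 0.0307]
wrist kiss_1 0.59 [280. 263.] 187 [495.5 -34.9] [ 20.2 124.2] 61.6 [0.0115 0.0233 0.0308]
top bar_1 0.52 [355. 221.] 38 [531.3 -84.7] [17.6 17.9] 0.2 [0.0802 0.0843 0.0888]
top tub 0.9 [453. 242.] 630 [ 459.9 -363.8] [186.  167.6] 85.2 [-0.0016  0.0051  0.0877]
```

View pics/wrist5.png

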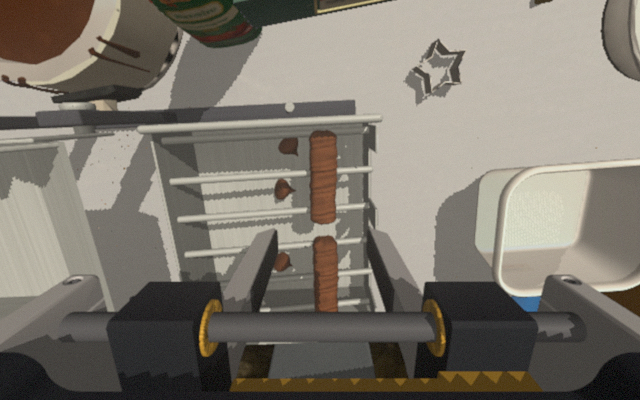

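carry_out([
  [[0,0.008,0.2],0],
  [[0,0.008,0.4],0],
  [[0,0.008,0.55],0],
  [[0,0.008,0.63],0],
  [[0,0.008,0.658],0],
  [[0,0.008,0.658],0],
])

```text
time_s: 18.35
ee_pos: [0.5561, -0.0877, 0.0678]
eef_rot: [-3.142, 0.0, -0.174]
force: [0.3, -0.2, -0.1]
grip_width: 0.0608
grip_force: 0.0
```

carry_out([
  [[0,0,0],0],
  [[0,0,0],0],
  [[0,0,0],0],
  [[0,0,0],0],
  [[0,0,0],0],
  [[0,0,0],0],
], hand=1, force=15)

```text
time_s: 18.95
ee_pos: [0.5562, -0.0877, 0.0682]
eef_rot: [-3.142, -0.001, -0.174]
force: [-0.6, 1.2, 3.3]
grip_width: 0.0297
grip_force: 15.0
```

```bash
python3 - <<'E'
from h import *
P=cloud("top",np.load("top0.npy")); c=np.array([.4599,-.3638]); a=np.radians(-4.8)
ex=np.array([np.cos(a),np.sin(a)]);ey=np.array([-np.sin(a),np.cos(a)])
q=P.reshape(-1,3); x=(q[:,:2]-c)@ex; y=(q[:,:2]-c)@ey
for lo,hi in((-.01,.008),(.02,.03),(.04,.05),(.08,.095)):
    m=(q[:,2]>lo)&(q[:,2]<hi)&(abs(x)<.083)&(abs(y)<.09)
    m2=m&(abs(y)<.03); m3=m&(abs(x)<.03)
    print(lo,hi,m.sum(),np.percentile(x[m2],[1,50,99]).round(4),np.percentile(y[m3],[1,50,99]).round(4))
    print(np.histogram(x[m2],bins=np.arange(-.085,.09,.01))[0],np.histogram(y[m3],bins=np.arange(-.095,.1,.01))[0])
E
```

```text
-0.01 0.008 2120 [-0.0811  0.0042  0.0665] [-0.0766 -0.0014  0.0886]
[11  0 14 61 57 60 60 60 62 59 59 60 60 59 60 16  0] [ 0 20 67 58 63 61 63 61 57 63 59 61 59 63 56 39  5 63 29]
0.02 0.03 144 [-0.0603  0.0681  0.0702] [-0.0813 -0.079   0.0794]
[ 0  0 12  0  0  0  0  0  0  0  0  0  0  0  0 13  0] [ 0 34  0  0  0  0  0  0  0  0  0  0  0  0  0  0  0  7  0]
0.04 0.05 138 [-0.0635  0.0713  0.0728] [-0.0843 -0.0824 -0.0794]
[ 0  0 12  0  0  0  0  0  0  0  0  0  0  0  0 14  0] [ 0 32  0  0  0  0  0  0  0  0  0  0  0  0  0  0  0  0  0]
0.08 0.095 520 [-0.0824 -0.0679  0.0827] [-0.0896 -0.0858  0.0896]
[15 58  0  0  0  0  0  0  0  0  0  0  0  0  0  0 50] [48  4  0  0  0  0  0  0  0  0  0  0  0  0  0  0  0  2 26]
```

carry_out([
  [[0,0,-0.1],0],
  [[0,0,-0.3],0],
  [[0,0,-0.5],0],
  [[0,0,-0.66],0],
  [[0,0.1,-0.66],-0.02],
  [[0,0.2,-0.66],-0.04],
  [[-0.01,0.35,-0.66],-0.06],
  [[-0.02,0.5,-0.66],-0.08],
  [[-0.04,0.65,-0.66],-0.1],
  [[-0.06,0.8,-0.66],-0.12],
  [[-0.07,0.9,-0.66],-0.14],
  [[-0.08,1,-0.66],-0.16],
])

```text
time_s: 20.15
ee_pos: [0.5051, -0.2829, 0.1996]
eef_rot: [-3.141, 0.0, 0.836]
force: [0.0, 0.2, -1.1]
grip_width: 0.0296
grip_force: 15.0
```

carry_out([
  [[-0.1,0.07,0],-0.02],
  [[-0.2,0.13,0],-0.04],
  [[-0.3,0.19,0],-0.06],
  [[-0.4,0.25,0],-0.08],
  [[-0.439,0.282,0],-0.1],
  [[-0.439,0.282,0.15],-0.104],
  [[-0.439,0.282,0.3],-0.104],
  [[-0.439,0.282,0.4],-0.104],
  [[-0.439,0.282,0.4],-0.104],
])

```text
time_s: 21.05
ee_pos: [0.487, -0.3839, 0.1168]
eef_rot: [-3.137, -0.003, 1.485]
force: [-0.8, -0.6, -0.1]
grip_width: 0.0297
grip_force: 15.0
```

```bash
python3 - <<'E'
from h import *
o=ctrl.get_obs();print(o["time_s"],o["ee_pos"],o["eef_rot"])
im,d=camera("wrist");s,_=camera("side")
cv2.imwrite("pics/p6.png",np.hstack([cv2.resize(im,(480,300)),cv2.resize(s[200:325,360:493],(320,300))]))
E
```

```text
21.05 [ 0.48699562 -0.38388067  0.11678477] [-3.13730091 -0.00314761  1.48451406]
```

View pics/p6.png

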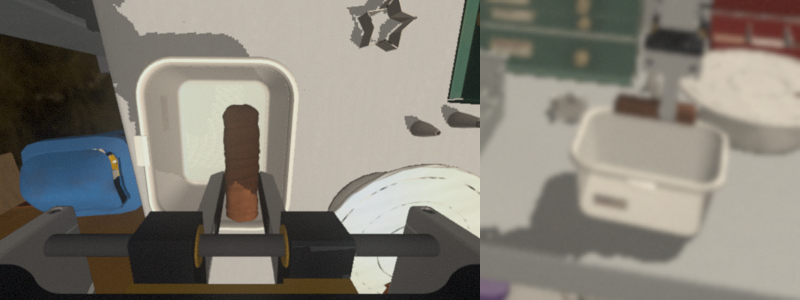

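carry_out([
  [[0,0,0.12],0],
  [[0,0,0.24],0],
  [[0,0,0.36],0],
  [[0,0,0.46],0],
  [[0,0,0.52],0],
  [[0,0,0.545],0],
  [[0,0,0.55],0],
  [[0,0,0.55],0],
])

```text
time_s: 21.95
ee_pos: [0.4886, -0.3852, 0.011]
eef_rot: [3.14, 0.001, 1.485]
force: [0.4, -0.4, -2.1]
grip_width: 0.0294
grip_force: 15.0
```

carry_out([
  [[0,0,0.01],0],
  [[0,0,0.018],0],
  [[0,0,0.023],0],
  [[0,0,0.023],0],
])

```text
time_s: 22.35
ee_pos: [0.4881, -0.3849, 0.0061]
eef_rot: [3.141, 0.0, 1.485]
force: [-4.3, 2.7, 8.2]
grip_width: 0.0298
grip_force: 14.9
```

carry_out([
  [[0,0,0],0],
  [[0,0,0],0],
  [[0,0,0],0],
], hand=0.19)

```text
time_s: 22.65
ee_pos: [0.4881, -0.3848, 0.0053]
eef_rot: [-3.142, 0.0, 1.485]
force: [-1.4, -0.1, 0.9]
grip_width: 0.0379
grip_force: 0.6
```

carry_out([
  [[0,0,-0.1],0],
  [[0,0,-0.3],0],
  [[0,0,-0.55],0],
  [[0,0,-0.8],0],
  [[0,0,-1],0],
  [[0,0,-1],0],
])

```text
time_s: 23.25
ee_pos: [0.4896, -0.386, 0.2117]
eef_rot: [3.134, 0.006, 1.485]
force: [0.1, -0.4, -0.1]
grip_width: 0.0381
grip_force: 0.0
```

```bash
python3 - <<'E'
from h import *
o=ctrl.get_obs();print(o["time_s"],o["ee_pos"],o["eef_rot"])
for n in ["wrist","top"]:
    ci=camera_info(n);im,d=camera(n);P=cloud(n,d,ci)
    for q in ("bar_1","tub"):
        for x in finder.cut_out(n,q):
            p=P[x["mask"]&(d>0)]
            if len(p)<30: continue
            zt=np.percentile(p[:,2],95); t=p[p[:,2]>zt-.012]
            r=cv2.minAreaRect((t[:,:2]*1000).astype(np.float32)); print(n,q,round(x["conf"],2),np.round(x["location"]),len(t),np.round(r[0],1),np.round(r[1],1),round(r[2],1),np.percentile(p[:,2],[5,50,95]).round(4))
E
```

```text
23.25 [ 0.48957701 -0.38603084  0.21165019] [3.13369322 0.0058103  1.48465006]
wrist bar_1 0.88 [320. 162.] 1598 [ 488.7 -369.3] [101.3  29. ] 84.3 [0.0182 0.0236 0.0257]
wrist tub 0.77 [289. 164.] 4840 [ 458.8 -366.5] [186.3 168.8] 84.4 [0.001  0.0307 0.0882]
top bar_1 0.71 [349. 243.] 305 [453.2 -71.3] [28.1 97.7] 81.7 [0.0794 0.0861 0.0896]
top bar_1 0.53 [440. 236.] 280 [ 489.4 -365.2] [96.6 27.9] 84.3 [0.0128 0.0224 0.0262]
top bar_1 0.39 [303. 218.] 815 [544.6 167. ] [175.5 240.1] 82.7 [0.0032 0.149  0.2454]
top tub 0.95 [451. 244.] 550 [ 461.6 -361.8] [186.  171.3] 81.3 [-0.0017  0.007   0.0879]
```

carry_out([
  [[0.08,-0.01,0],0.022],
  [[0.16,-0.02,0],0.044],
  [[0.25,-0.03,0],0.066],
  [[0.34,-0.05,0],0.088],
  [[0.43,-0.06,0],0.11],
  [[0.52,-0.08,0],0.132],
  [[0.62,-0.1,0],0.154],
  [[0.72,-0.12,0],0.176],
  [[0.82,-0.14,0],0.198],
  [[0.92,-0.16,0],0.22],
  [[1,-0.18,0],0.242],
  [[1,-0.2,0],0.26],
], hand=-0.3)

```text
time_s: 24.75
ee_pos: [0.4652, -0.1805, 0.2045]
eef_rot: [-3.141, 0.001, -0.153]
force: [0.1, -0.1, 0.7]
grip_width: 0.0614
grip_force: 0.0
```

carry_out([
  [[-0.06,-0.2,0],0],
  [[-0.06,-0.4,0],0],
  [[-0.06,-0.527,0],0],
  [[-0.06,-0.527,0.1],0],
  [[-0.06,-0.527,0.25],0],
  [[-0.06,-0.527,0.25],0],
])

```text
time_s: 25.35
ee_pos: [0.4674, -0.0754, 0.1517]
eef_rot: [-3.141, 0.007, -0.149]
force: [0.6, 0.1, 1.3]
grip_width: 0.0614
grip_force: 0.0
```

```bash
python3 - <<'E'
from h import *
o=ctrl.get_obs();print(o["time_s"],o["ee_pos"],o["eef_rot"])
n="wrist";ci=camera_info(n);im,d=camera(n);P=cloud(n,d,ci);cv2.imwrite("pics/w7.png",im)
for q in ("bar_1","kiss_1"):
    for x in finder.cut_out(n,q):
        p=P[x["mask"]&(d>0)]
        if len(p)<30: continue
        zt=np.percentile(p[:,2],95); t=p[p[:,2]>zt-.012]
        r=cv2.minAreaRect((t[:,:2]*1000).astype(np.float32)); print(n,q,round(x["conf"],2),np.round(x["location"]),len(t),np.round(r[0],1),np.round(r[1],1),round(r[2],1),np.percentile(p[:,2],[5,50,95]).round(4))
E
```

```text
25.35 [ 0.46741    -0.07543256  0.151726  ] [-3.14097011  0.00672159 -0.14858522]
wrist bar_1 0.95 [599. 133.] 2098 [ 490.7 -348.6] [136.4  29.8] 84.3 [0.0185 0.0238 0.0256]
wrist bar_1 0.57 [323. 221.] 2966 [452.  -72.7] [ 29.3 100.3] 81.4 [0.0806 0.0869 0.0889]
wrist kiss_1 0.82 [282.  62.] 398 [608.  -54.9] [17.  26.5] 24.7 [0.0134 0.025  0.0305]
wrist kiss_1 0.81 [269. 212.] 260 [449.7 -12.1] [16.4 26.8] 36.4 [0.0116 0.0232 0.0309]
wrist kiss_1 0.73 [266. 118.] 351 [554.5 -35.2] [17.1 27.7] 64.8 [0.0106 0.0245 0.0309]
```

View pics/w7.png

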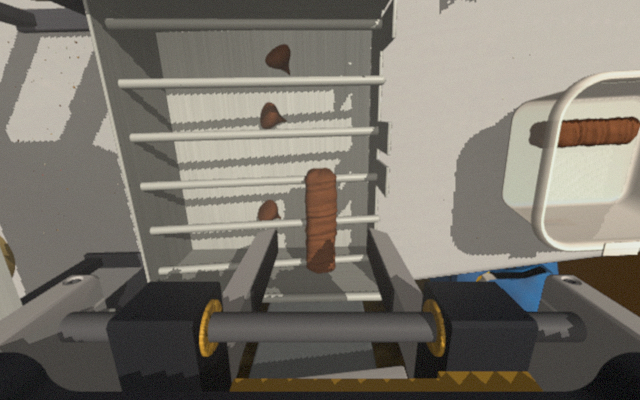

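carry_out([
  [[0,0,0.15],0],
  [[0,0,0.3],0],
  [[0,0,0.4],0],
  [[0,0,0.43],0],
  [[0,0,0.43],0],
])

```text
time_s: 26.0
ee_pos: [0.4696, -0.0763, 0.0698]
eef_rot: [3.142, -0.0, -0.149]
force: [-0.1, -1.0, -0.2]
grip_width: 0.0612
grip_force: 0.0
```

carry_out([
  [[0,0,0],0],
  [[0,0,0],0],
  [[0,0,0],0],
  [[0,0,0],0],
  [[0,0,0],0],
  [[0,0,0],0],
], hand=1)

```text
time_s: 26.6
ee_pos: [0.4695, -0.0761, 0.0696]
eef_rot: [3.142, -0.001, -0.149]
force: [-0.8, 0.6, 5.0]
grip_width: 0.0301
grip_force: 15.0
```

carry_out([
  [[0,0,-0.1],0],
  [[0,0,-0.3],0],
  [[0,0,-0.5],0],
  [[0,0,-0.66],0],
  [[0,0.1,-0.66],-0.02],
  [[0,0.2,-0.66],-0.04],
  [[0.01,0.35,-0.66],-0.06],
  [[0.02,0.5,-0.66],-0.08],
  [[0.03,0.65,-0.66],-0.1],
  [[0.04,0.8,-0.66],-0.12],
  [[0.05,0.9,-0.66],-0.14],
  [[0.06,1,-0.66],-0.16],
])

```text
time_s: 27.8
ee_pos: [0.4511, -0.2767, 0.201]
eef_rot: [-3.141, 0.0, 0.861]
force: [0.5, 0.3, -0.8]
grip_width: 0.0301
grip_force: 15.0
```

carry_out([
  [[-0.06,0.04,0],-0.02],
  [[-0.12,0.08,0],-0.04],
  [[-0.2,0.13,0],-0.06],
  [[-0.26,0.17,0],-0.08],
  [[-0.304,0.193,0],-0.1],
  [[-0.304,0.193,0.15],-0.1],
  [[-0.304,0.193,0.3],-0.1],
  [[-0.304,0.193,0.4],-0.1],
  [[-0.304,0.193,0.4],-0.1],
  [[-0.304,0.193,0.4],-0.1],
])

```text
time_s: 28.8
ee_pos: [0.4409, -0.347, 0.1218]
eef_rot: [3.142, 0.0, 1.485]
force: [-0.2, -0.1, 0.1]
grip_width: 0.03
grip_force: 15.0
```

```bash
python3 - <<'E'
from h import *
o=ctrl.get_obs();print(o["time_s"],o["ee_pos"],o["eef_rot"])
n="wrist";ci=camera_info(n);im,d=camera(n);P=cloud(n,d,ci);cv2.imwrite("pics/w8.png",im)
for q in ("bar_1","tub"):
    for x in finder.cut_out(n,q):
        p=P[x["mask"]&(d>0)]
        if len(p)<30: continue
        zt=np.percentile(p[:,2],95); t=p[p[:,2]>zt-.012]
        r=cv2.minAreaRect((t[:,:2]*1000).astype(np.float32)); print(n,q,round(x["conf"],2),np.round(x["location"]),len(t),np.round(r[0],1),np.round(r[1],1),round(r[2],1),np.percentile(p[:,2],[5,50,95]).round(4))
E
```

```text
28.8 [ 0.44089701 -0.34697741  0.12180303] [3.14157900e+00 1.40198618e-05 1.48468077e+00]
wrist bar_1 0.87 [371. 203.] 2098 [ 485.2 -367.2] [99.  38.7] 89.9 [0.0152 0.0235 0.0256]
wrist bar_1 0.57 [320. 251.] 4743 [ 439.9 -356.9] [82.3 29.8] 83.9 [0.1284 0.1387 0.1407]
```

View pics/w8.png

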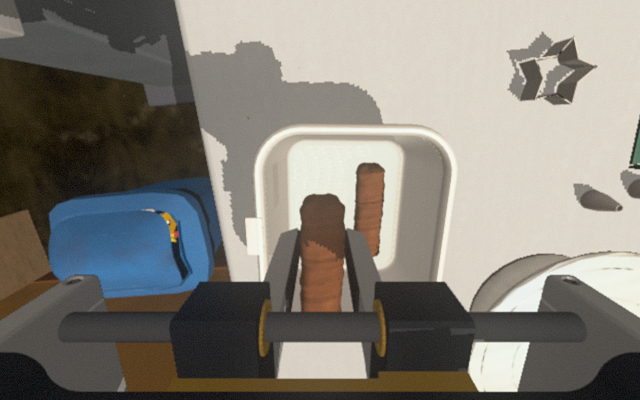

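carry_out([
  [[0,0,0.12],0],
  [[0,0,0.24],0],
  [[0,0,0.36],0],
  [[0,0,0.46],0],
  [[0,0,0.52],0],
  [[0,0,0.545],0],
  [[0,0,0.55],0],
  [[0,0,0.555],0],
  [[0,0,0.555],0],
])

```text
time_s: 29.85
ee_pos: [0.4411, -0.3472, 0.011]
eef_rot: [3.141, 0.001, 1.485]
force: [-0.0, 0.2, -0.5]
grip_width: 0.0304
grip_force: 15.0
```

carry_out([
  [[0,0,0.01],0],
  [[0,0,0.015],0],
  [[0,0,0.02],0],
  [[0,0,0.02],0],
])

```text
time_s: 30.25
ee_pos: [0.4414, -0.3473, 0.0075]
eef_rot: [3.14, 0.001, 1.485]
force: [-1.4, 1.3, 10.2]
grip_width: 0.0302
grip_force: 15.0
```

carry_out([
  [[0,0,0],0],
  [[0,0,0],0],
  [[0,0,0],0],
], hand=0.2)

```text
time_s: 30.55
ee_pos: [0.4407, -0.3468, 0.0061]
eef_rot: [-3.141, -0.0, 1.485]
force: [0.5, 0.4, -0.7]
grip_width: 0.0374
grip_force: 0.0
```

carry_out([
  [[0,0,-0.1],0],
  [[0,0,-0.3],0],
  [[0,0,-0.55],0],
  [[0,0,-0.8],0],
  [[0,0,-1],0],
  [[0,0,-1],0],
  [[0,0,-1],0],
])

```text
time_s: 31.25
ee_pos: [0.4407, -0.3469, 0.2062]
eef_rot: [3.141, 0.0, 1.485]
force: [-0.0, -0.0, -0.5]
grip_width: 0.0379
grip_force: 0.0
```

```bash
python3 - <<'E'
from h import *
o=ctrl.get_obs();print(o["time_s"],o["ee_pos"],o["grip_width"])
a,d=camera("top");w,_=camera("wrist")
for q in ("bar_1","kiss_1","cream_tin","tape_roll","star_cutter","skip_handle"): print(q,[(np.round(x["location"]),round(x["conf"],2)) for x in finder.boxes_of("top",q)])
P=cloud("top",d);q=P[(d>0)&(P[...,2]>.279)&(P[...,2]<.3)&(abs(P[...,0]-.555)<.1)&(abs(P[...,1]-.247)<.04)];print(q.mean(0))
cv2.imwrite("pics/f9.png",np.hstack([cv2.resize(a[140:290,200:400],(440,330)),cv2.resize(w,(360,330))]))
E
```

```text
31.25 [ 0.44074341 -0.34687803  0.20623049] 0.037889531121287734
bar_1 [(array([442., 236.]), 0.69), (array([444., 248.]), 0.51)]
kiss_1 [(array([341., 196.]), 0.47)]
cream_tin [(array([197., 183.]), 0.63)]
tape_roll [(array([217., 247.]), 0.63), (array([302., 221.]), 0.33)]
star_cutter [(array([270., 215.]), 0.62)]
skip_handle [(array([271., 216.]), 0.96)]
[0.55327834 0.24759547 0.28866225]
```

View pics/f9.png

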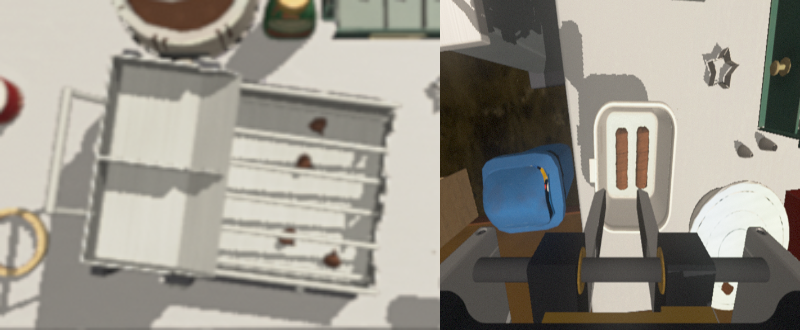

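```bash
python3 - <<'E'
from h import *
a,d=camera("top");P=cloud("top",d)
for u,v in((351,258),(331,248),(338,213),(344,197)):
    r=P[v-4:v+5,u-4:u+5]; c=a[v-4:v+5,u-4:u+5].astype(int); m=(c.sum(-1)<270)&(c[...,2]>c[...,0]+12)
    print(u,v,m.sum(),r[m].mean(0).round(3) if m.any() else r[...,2], r[m][:,2].max() if m.any() else 0)
E
```

```text
351 258 30 [ 0.418 -0.069  0.023] 0.02977329441591059
331 248 13 [ 0.448 -0.007  0.025] 0.03181506544424639
338 213 25 [ 0.557 -0.03   0.024] 0.03222300377655096
344 197 38 [ 0.606 -0.049  0.054] 1.1535545252810557
```

All four drops lie in the tray; handing in.

```bash
python3 -c "
from station import ctrl
print(ctrl.hand_in())"
```

```text
the job is handed in; nothing more can be done
None
```

I handed the job in at about 31 s. The skip is emptied and eased back upright at its stop. All four drops are in the tray, and both bars were lowered into the tub, which stands where it was.

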